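# Refit the splined clamping lever on a microplate shaker and swing it to its lock post

### The arm

A 6-joint arm with a two-finger parallel gripper is mounted at the origin on the work surface. World frame = base frame: x ahead of the robot, y to its left, z up, the work surface at z = 0. Lengths are in m, angles in degrees, forces in N, time in s.
With the tool pointing down it reaches from about 0.35 to 1 m from the base axis. Payload 7.1 kg.
Tool frame: the origin (TCP) lies midway between the tips of the shut fingers; the grasp point (between the pads) lies 19 mm behind it; z points along the fingers, x is the direction in which the jaws open and shut, and the axes are right-handed (so a half turn about z gives the same grasp; the last joint's range is limited). The gripper opens to 85 mm and grips with 20 to 120 N. Pads are 22 mm wide; open, the fingers measure 114 mm over their backs; the gripper's body (76 mm by 85 mm) begins 54 mm behind the grasp point. The pads swing forward as they close: fully open they stand 13 mm farther back than shut.
Start: joints at [-75.573, 24.242, 93.386, -0, 62.372, -1.089], TCP at [0.167, -0.602, 0.231] pointing down, gripper open.
Joint ranges: [-172.04, 172.04], [-51.8, 120.97], [4.93, 147.93], [-75.15, 255.16], [6.16, 154.13], [-145.62, 145.62]. Speed limits (degrees/s): [136.94, 136.94, 172.46, 180, 180, 180].

### API

Orientations are given as [roll, pitch, yaw] about the fixed x, y, z axes, in that order (R = Rz(yaw) Ry(pitch) Rx(roll)).
In Python, from bench import status, capture, camera_params, job gives the robot as it stands.
- The arm moves only by the tool arm_command, never from a script. Its argument "commands" is a list of rows, each a list of 5 numbers: the closure, from -1 (fully open) to 1 (shut), then the shift along the tool's x, y, z in units of 60 mm (1.0 is 60 mm), then the turn about the tool's z in units of 5 degrees (1.0 is 5 degrees). In form: [[gripper, dx, dy, dz, turn], ...]. A call has 1 to 5 rows; each row is the pose to reach, as a shift and turn from the pose measured when the call began, along the tool's axes at that moment; what a row does not reach only later rows make up. A row lasts 1/8 s, in which the tool goes at most 62.5 mm and 10.7 degrees, less where a joint would pass 70% of its speed; a pose out of reach is approached as far as the arm can. A call with a gripper value outside its range is refused whole. The fingers move at their own pace and stop on an object; "squeeze" is the grip in N (left out, the last holds). Time passes only in rows, so rows that repeat a pose let the fingers close. It gives the time, the measured TCP pose, the force and the opening at its end, in the units of the state.
- status.get_obs(): the state, without advancing time (a new reading comes with each control period).
- capture(name): name is "scene" or "top" or "wrist"; returns the picture (400x640x3 uint8, red, green, blue); there is no depth.
- camera_params(name): a dict with "intrinsics" (3x3 intrinsics, pixels), "pose" (4x4, takes a point from camera to world coordinates); the wrist camera has in their place "tool_from_camera" (4x4, takes a point from camera to tool coordinates, whose origin is the TCP and whose axes are the tool frame's). Camera axes: x right, y down, z forward; pixel columns grow to the right and rows downward; lengths in m; the calibration is good to about 2 mm. A picture is of the moment at which its call begins: read the wrist's pose just before it. camera_params takes no time and is no camera call.
- job.hand_in(): hands the job in, once; it reports no verdict.
The state is a dict: "time": time; "joint_pos": joint angles; "qd": joint speeds; "effort": joint torques, N m; "tcp_pos": TCP position; "eef_rot": TCP orientation; "wrist_force": force on the tool from outside, world axes, zero at the start; "torque": the same for the moment, N m; "finger_gap": finger opening in m.
Only numpy, scipy, OpenCV 4.12 (cv2) and the standard library are available. Lean on these libraries where they do the work, as an engineer would, in place of code of your own. Each camera call takes 0.05 s, during which the arm holds its last target.

### The job

The plate shaker's clamping lever has come off: fit the lever with the six-grooved bore onto the splined spindle, fully home on its collar and pointing well away from the lock post (out over the shaker's front, at least an eighth of a turn short of the post), then swing it clockwise, seen from above, until it comes up against the post and leave it there. Go gently, feeling for the fit rather than forcing it, and leave the other things on the bench and the plate on the shaker where they are.

Things in the scene. Friction and masses are not known exactly. Their poses are not given: they have to be found in the camera images.
- lever_hub (a point): Centre of the loose lever's hub, on the bore axis, half-way up. z is up along the bore; x points along the arm. The hub is a bare-metal upright octagon, 44 mm across flats, 36 mm high, standing on the bench, bore vertical. Two of its flats (18 mm wide) face sideways, square to the arm: the best grip. About 0.22 kg, mostly in the hub.
- lever_base (a point): Centre of the hub's lower face, 18 mm under lever_hub; same axes. The bore goes right through and has six even grooves 60 degrees apart, one of them along x; lands reach in to 11 mm radius, grooves out to 16 mm. Fitted, a spindle tooth has 1.2 mm of play on each side: the lever can be about 6 degrees off the match either way and still go on.
- lever_tip (a point): Point on the lever near its end, 112 mm from the bore axis along x, at the half-height of the hub; same axes. The black arm is 16 mm wide and 12 mm thick, its mid-height 20 mm above the hub's lower face, and ends in a round end of 22 mm diameter centred 114 mm from the axis.
- shaker: White bench shaker, heavy, fixed, 310 by 280 mm, top 85 mm above the bench. Origin on the bench under the spindle axis. x points back to the plate platform (which starts 87 mm behind the axis), -x to its front (edge at 110 mm), y to the lock post. The top is clear for 80 mm around the spindle.
- spindle_seat (a point): Fixed point on the spindle's upright axis, at the top of the round steel collar (42 mm diameter, 15 mm high) on which the hub must sit, 100 mm above the bench; axes of the shaker. The spindle itself turns, is at another angle each time, and its angle is NOT given by any entry: see it or feel for it.
- teeth_top (a point): Fixed point on the spindle axis at the flat top of its teeth, 24 mm above spindle_seat; axes of the shaker. Six straight teeth, 60 degrees apart, 5 mm wide, out to 15 mm radius, core radius 10.2 mm. A hub at the wrong angle stops here; turned to match it goes down to the collar.
- spindle_tip (a point): Fixed point at the spindle's top, 40 mm above spindle_seat. The top 16 mm are a round smooth pilot: 10.2 mm radius (0.8 mm under the lands) for 6 mm above the teeth, then tapered to 3 mm radius. It turns stiffly: 0.15 N m of friction, no spring, no stop. Pressing with 3 to 6 N while turning does not move it, pressing hard drags it round; 60 N between lever and shaker breaks it.
- lock_post (a point): Top centre of the fixed upright steel lock post, 14 mm diameter, 48 mm high above the shaker's top, 95 mm from the spindle axis along the shaker's y. The seated lever, turned clockwise, stops against it with its arm 99 degrees from the shaker's x (9 degrees short of the post's direction).
- spare_hub (a point): Bystander: centre of the hub of a smaller lever (hub 36 mm across, 26 mm high, plain round bore, arm 79 mm long) that does not fit; x along its arm.
- microplate: Bystander: 96-well plate, 128 by 86 by 15 mm, loose on the shaker's platform; origin under its centre.
- tube_rack: Bystander: white rack of small tubes, 90 by 200 mm, 59 mm high; origin under its centre, long side along y.
- tip_box: Bystander: box of pipette tips, 85 by 120 mm, 56 mm high; origin under its centre.
- bottle: Bystander: amber bottle, 66 mm diameter, 150 mm high; origin under its centre.
- beaker: Bystander: clear beaker, 72 mm diameter, 85 mm high; origin under its centre.
- screwdriver: Bystander: screwdriver lying on the bench along its x.
- pipette: Bystander: white hand pipette, 250 mm long, lying on a low rest along its x; origin under its middle.
Things that resemble listed ones, but are neither listed nor needed, are in the scene too. What is shaped like the part that bears lever_hub but purple or yellow is not meant.

How it is judged:
By the outcome, as a careful person would: the job done as asked, in the order asked, and still so for the second after the job is handed in, with the robot touching nothing.
It also fails if it takes over 69 s, if anything falls off the work surface, if the arm or the gripper's body presses on something with over 40 N, if the wrist force passes 120 N, or if a joint passes its speed limit or range.

## Working session

There is one attempt and no reset: what is moved stays moved. The work goes in short steps, Python scripts to look and compute and a tool call to move; the robot and the scene stay as the last step left them, time stands still between calls to the robot, and variables do not carry over. Pictures are saved under pics/ and viewed, and the job is handed in when it is done.

Besides the shell and the picture viewer there is one more tool, called after ">>>" as name([rows], argument=value, ...), one row to a line, values as JSON. arm_command: Moves the arm, as the interface text tells. Its arguments: {"type":"object","properties":{"commands":{"type":"array"},"squeeze":{"type":"number"}},"required":["commands"]}

```bash
ls; mkdir -p pics
python3 - <<'E'
from bench import status,capture,camera_params
import cv2
print(status.get_obs())
for n in ("scene","top","wrist"):
    im=capture(n); cv2.imwrite(f"pics/{n}0.png",im[:,:,::-1]); print(n,camera_params(n))
E
```

```text
pics
{'time': 0.0, 'joint_pos': array([-7.55726748e+01,  2.42867303e+01,  9.34320947e+01,  1.00274653e-03,
        6.23731533e+01, -1.08991371e+00]), 'qd': array([-0.03172767, -0.00099072, -0.02047019,  0.00332782, -0.07055604,
        0.08943919]), 'effort': array([ 1.22199035e-03, -5.57375944e+01, -2.81745636e+01,  7.45206989e-05,
        7.36698654e-03,  1.69775541e-05]), 'tcp_pos': array([ 0.16708148, -0.60167258,  0.23051611]), 'eef_rot': array([-1.79997363e+02,  9.19448009e-02, -7.44832247e+01]), 'wrist_force': array([ 0.58949546, -0.3121098 , -0.15178138]), 'torque': array([ 0.02485239, -0.01184472, -0.00840412]), 'finger_gap': 0.08533026592950564}
scene {'intrinsics': array([[407.44729513,   0.        , 329.88167101],
       [  0.        , 407.44729513, 204.45578981],
       [  0.        ,   0.        ,   1.        ]]), 'pose': array([[ 0.7988204 ,  0.39649912, -0.45240957,  1.09278924],
       [ 0.60149389, -0.5383726 ,  0.59022033, -0.72548367],
       [-0.00954308, -0.74360163, -0.66855482,  0.95796549],
       [ 0.        ,  0.        ,  0.        ,  1.        ]])}
top {'
[... 355 characters left out ...]
1.13400778e-02, -1.70979630e-01, -9.85209302e-01,
         1.34603770e+00],
       [ 0.00000000e+00,  0.00000000e+00,  0.00000000e+00,
         1.00000000e+00]])}
wrist {'intrinsics': array([[343.27481101,   0.        , 324.56922766],
       [  0.        , 343.27481101, 196.47252391],
       [  0.        ,   0.        ,   1.        ]]), 'tool_from_camera': array([[ 9.99999817e-01, -2.58310684e-04, -5.47066963e-04,
         3.71090552e-04],
       [ 4.10987895e-04,  9.53631250e-01,  3.00977193e-01,
        -7.70618243e-02],
       [ 4.43954527e-04, -3.00977363e-01,  9.53631181e-01,
        -1.42933972e-01],
       [ 0.00000000e+00,  0.00000000e+00,  0.00000000e+00,
         1.00000000e+00]])}
```

View pics/scene0.png

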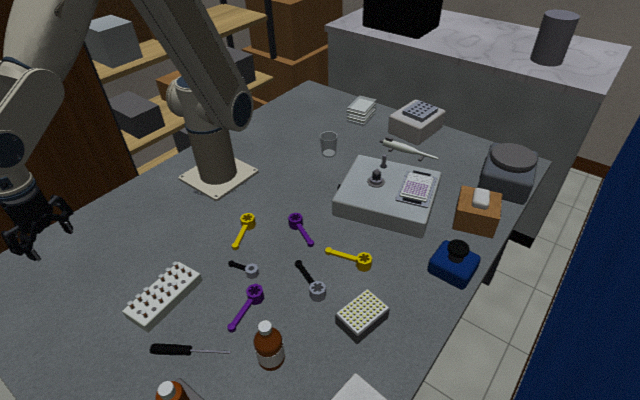

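View pics/top0.png

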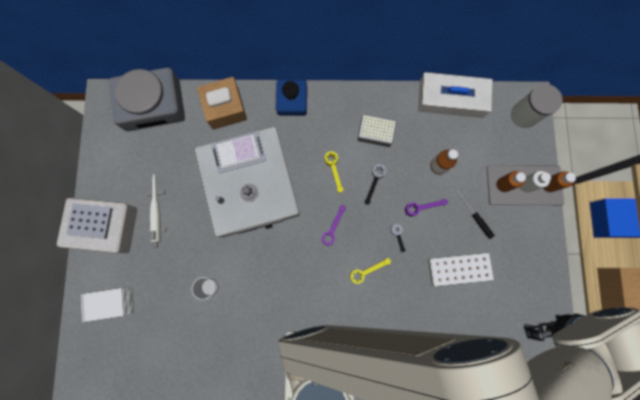

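View pics/wrist0.png

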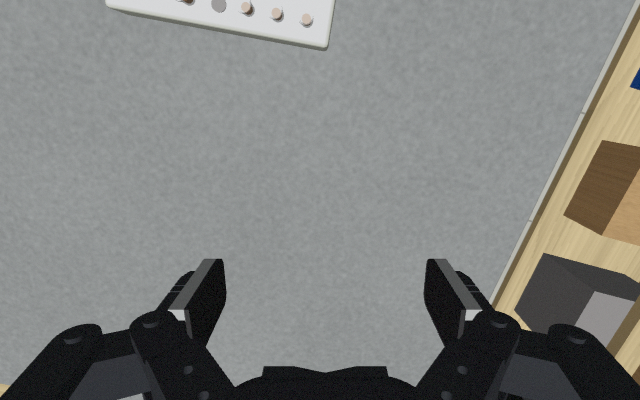

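The top view shows the target lever (black arm, metal hub) with its hub at about (380,170) and tip at (368,202). The spindle is at (249,192), the post at (221,200), and the spare at (398,229). Next I'll measure these.

```bash
cat > h.py <<'E'
import numpy as np,cv2
from scipy.spatial.transform import Rotation as R
from bench import status,capture,camera_params
def Tt():
    o=status.get_obs();T=np.eye(4);T[:3,:3]=R.from_euler('xyz',o['eef_rot'],degrees=True).as_matrix();T[:3,3]=o['tcp_pos'];return T
def ray(n,uv,T=None):
    p=camera_params(n);P=p['pose'] if 'pose' in p else (Tt() if T is None else T)@p['tool_from_camera']
    d=P[:3,:3]@np.linalg.solve(p['intrinsics'],[uv[0],uv[1],1.]);return P[:3,3],d
def onz(n,uv,z,T=None):
    o,d=ray(n,uv,T);return o+d*(z-o[2])/d[2]
def proj(n,X,T=None):
    p=camera_params(n);P=p['pose'] if 'pose' in p else (Tt() if T is None else T)@p['tool_from_camera']
    c=np.linalg.inv(P)@np.append(X,1);q=p['intrinsics']@c[:3];return q[:2]/q[2]
def snap(n,f,crop=None,s=1):
    T=Tt();im=capture(n)[:,:,::-1].copy();cv2.imwrite(f'pics/{f}_raw.png',im)
    v=im
    if crop: x,y,w,h=crop; v=im[y:y+h,x:x+w]
    v=cv2.resize(v,None,fx=s,fy=s,interpolation=cv2.INTER_CUBIC);cv2.imwrite(f'pics/{f}.png',v);np.save(f'pics/{f}_T.npy',T);return im,T
E
python3 - <<'E'
from h import *
np.set_printoptions(precision=4,suppress=True)
im=cv2.imread('pics/top0.png')
cv2.imwrite('pics/topc.png',cv2.resize(im[110:270,180:440],None,fx=3,fy=3,interpolation=cv2.INTER_CUBIC))
im=cv2.imread('pics/scene0.png')
cv2.imwrite('pics/scc.png',cv2.resize(im[140:310,220:450],None,fx=3.4,fy=3.4,interpolation=cv2.INTER_CUBIC))
print('hub',onz('top',(380,170),.036),'tip',onz('top',(368,202),.026))
print('hub',onz('scene',(317,288),.036),'tip',onz('scene',(299,263),.026))
print('sp',onz('top',(249,190),.14),onz('top',(221,200),.133))
E
```

```text
hub [ 0.6465 -0.2105  0.036 ] tip [ 0.5365 -0.1681  0.026 ]
hub [ 0.6475 -0.2078  0.036 ] tip [ 0.5442 -0.1633  0.026 ]
sp [0.5551 0.2188 0.14  ] [0.5245 0.3064 0.133 ]
```

View pics/topc.png

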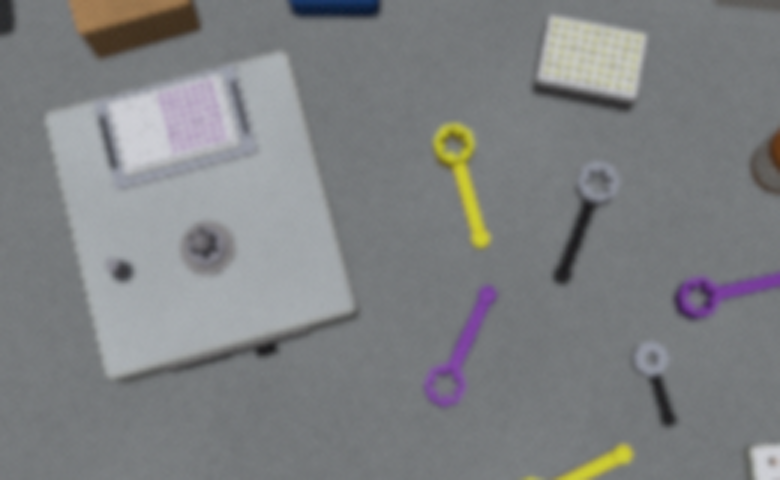

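View pics/scc.png

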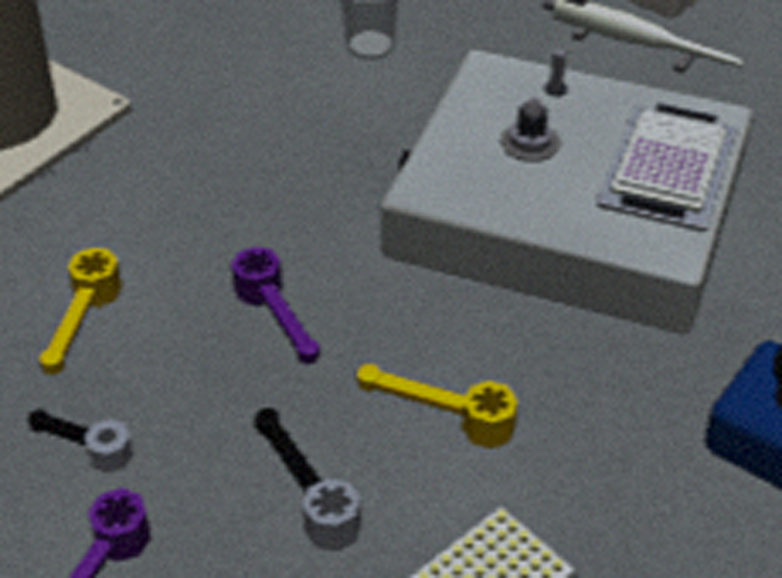

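```bash
cat >> h.py <<'E'
def go(x,y,z,yaw):
    T=Tt();d=T[:3,:3].T@(np.array([x,y,z])-T[:3,3])/.06
    o=status.get_obs();t=-(yaw-o['eef_rot'][2]);t=(t+180)%360-180
    print('units',np.round(d,3),'turn',round(t/5,2),'t',round(o['time'],2),'j6',o['joint_pos'][5].round(1),'F',o['wrist_force'].round(2),'M',o['torque'].round(3),'pos',o['tcp_pos'].round(4),o['eef_rot'].round(2),'gap',round(o['finger_gap'],4))
E
python3 -c "
from h import *
go(.555,.219,.2305,68)"
```

```text
units [-11.452  -9.889   0.018] turn -28.5 t 0.15 j6 -1.1 F [0.28 0.05 0.03] M [0.001 0.027 0.013] pos [ 0.1671 -0.6018  0.2307] [-1.800e+02  7.000e-02 -7.448e+01] gap 0.0857
```

>>> arm_command([
  [-1,-0.8,-0.7,0,-2],
  [-1,-1.6,-1.4,0,-4],
  [-1,-2.4,-2.1,0,-6],
  [-1,-3.2,-2.8,0,-8],
  [-1,-4.0,-3.5,0,-10],
])

```text
time: 0.78
tcp_pos: [0.3028, -0.3186, 0.231]
eef_rot: [-179.9, 0.0, -24.2]
wrist_force: [1.4, -0.4, 0.3]
finger_gap: 0.0851
```

```bash
python3 -c "
from h import *
go(.555,.219,.2305,68)"
```

```text
units [ 0.162 -9.896  0.018] turn -18.44 t 0.78 j6 -23.9 F [ 1.4  -0.38  0.27] M [-0.007 -0.083 -0.021] pos [ 0.3028 -0.3186  0.231 ] [-1.7995e+02  2.0000e-02 -2.4190e+01] gap 0.0851
```

>>> arm_command([
  [-1,0,-1.0,0,-2],
  [-1,0,-2.0,0,-4],
  [-1,0.1,-3.0,0,-6],
  [-1,0.1,-4.0,0,-8],
  [-1,0.1,-5.0,0,-10],
])

```text
time: 1.4
tcp_pos: [0.4318, -0.0455, 0.2314]
eef_rot: [-180.0, -0.0, 26.1]
wrist_force: [1.7, -0.9, 0.3]
finger_gap: 0.0858
```

```bash
python3 -c "
from h import *
go(.555,.219,.2305,68)"
```

```text
units [ 3.786 -3.052  0.021] turn -8.37 t 1.4 j6 -33.8 F [ 1.7  -0.86  0.29] M [-0.053 -0.027 -0.038] pos [ 0.4318 -0.0455  0.2314] [-1.7997e+02 -5.0000e-02  2.6150e+01] gap 0.0858
```

>>> arm_command([
  [-1,0.8,-0.65,0,-2],
  [-1,1.6,-1.3,0,-4],
  [-1,2.4,-1.95,0,-6],
  [-1,3.2,-2.6,0,-8],
  [-1,3.8,-3.05,0,-8.4],
])

```text
time: 2.02
tcp_pos: [0.5564, 0.2218, 0.2315]
eef_rot: [180.0, -0.1, 68.4]
wrist_force: [-0.5, 0.1, -0.4]
finger_gap: 0.0851
```

>>> arm_command([
  [-1,0,0,0,0],
])

```text
time: 2.15
tcp_pos: [0.5572, 0.2245, 0.231]
eef_rot: [180.0, -0.1, 68.6]
wrist_force: [-0.8, 0.3, -0.2]
finger_gap: 0.0857
```

```bash
python3 -c "
from h import *
snap('wrist','w1')
go(.555,.219,.2305,68)"
```

```text
units [-0.071  0.006  0.004] turn 0.1 t 2.2 j6 -47.8 F [-0.78  0.21  0.41] M [ 0.044 -0.037  0.033] pos [0.5562 0.2231 0.2307] [-1.7997e+02 -2.0000e-02  6.8510e+01] gap 0.0851
```

View pics/w1.png

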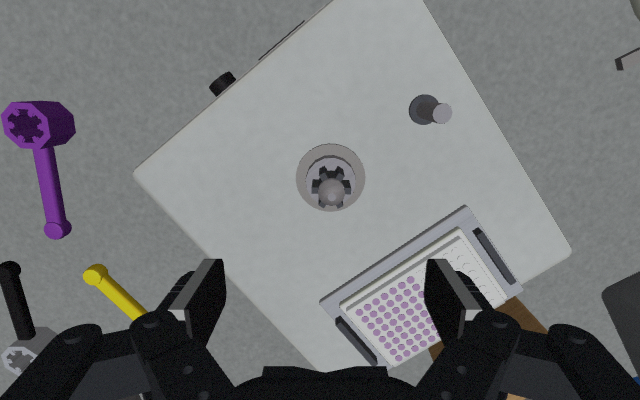

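Run:
```python
import cv2
im=cv2.imread('pics/w1_raw.png')
cv2.imwrite('pics/w1z.png',cv2.resize(im[130:220,285:465],None,fx=4.4,fy=4.4,interpolation=cv2.INTER_CUBIC)[:,:])
cv2.imwrite('pics/w1s.png',cv2.resize(im[135:218,290:373],None,fx=7,fy=7,interpolation=cv2.INTER_CUBIC))
```

```text
(no output)
```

View pics/w1s.png

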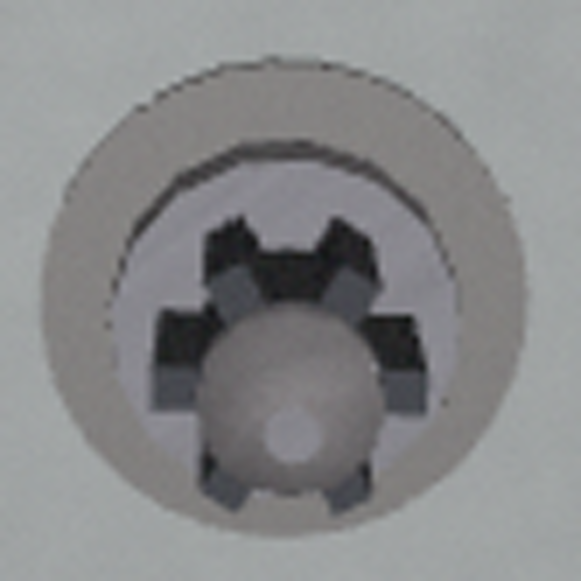

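```bash
python3 - <<'E'
from h import *
np.set_printoptions(precision=4,suppress=True)
T=np.load('pics/w1_T.npy')
pts=[(152,389),(426,390),(226,273),(364,275),(220,502),(353,502)]
P=np.array([onz('wrist',(290+x/7,135+y/7),.124,T) for x,y in pts])[:,:2]
c=P.mean(0);print('c',c)
for p in P-c: a=np.degrees(np.arctan2(p[1],p[0]));print(np.hypot(*p),a%360,a%60)
print('tip',onz('wrist',(290+292/7,135+435/7),.14,T))
# inner disc as ellipse centre
print('collar',onz('wrist',(290+285/7,135+(140+490)/14),.1,T))
# z=.1 disc left/right extremes
for q in [(112,315),(458,315),(285,143)]: print(onz('wrist',(290+q[0]/7,135+q[1]/7),.1,T)[:2]-c)
# post top, base
print('post',onz('wrist',(442.5,113),.133,T)-np.append(c,0))
# shaker edges z=.085
for q in [(134,173),(422,0),(571,250),(316,372)]: print(q,onz('wrist',q,.085,T))
E
python3 - <<'E'
import cv2
im=cv2.imread('pics/w1_raw.png')
cv2.imwrite('pics/w1p.png',cv2.resize(im[85:135,400:460],None,fx=9,fy=9,interpolation=cv2.INTER_CUBIC))
E
```

```text
c [0.5568 0.2302]
0.014989356278942859 248.238723589625 8.238723589624996
0.014747586868877723 68.35242273765016 8.352422737650159
0.014742888630469103 186.60739241199937 6.6073924119993706
0.014985266955623357 127.09152532436246 7.091525324362465
0.015001646319309886 307.9028129813011 7.902812981301132
0.014693300357549413 7.012620885768942 7.012620885768942
tip [0.5568 0.23   0.14  ]
collar [0.5549 0.2308 0.1   ]
[-0.0094 -0.0183]
[0.0055 0.0196]
[-0.021  0.008]
post [-0.0265  0.0914  0.133 ]
(134, 173) [0.4907 0.0739 0.085 ]
(422, 0) [0.454  0.3434 0.085 ]
(571, 250) [0.7033 0.4134 0.085 ]
(316, 372) [0.7479 0.1399 0.085 ]
```

View pics/w1p.png

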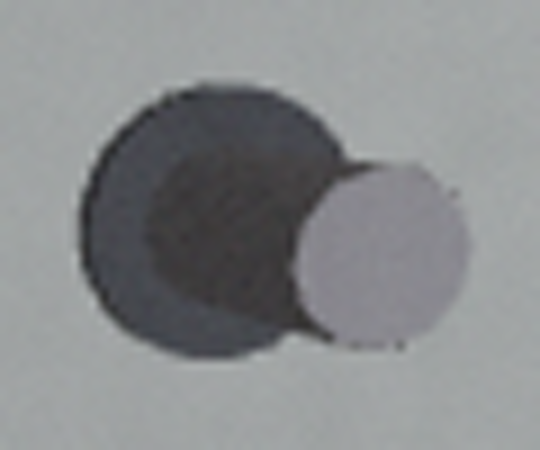

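```bash
python3 -c "
from h import *
print(proj('top',[.5568,.2302,.14]),proj('scene',[.5568,.2302,.14]),proj('top',[.647,-.209,.036]))
go(.647,-.209,.14,68)"
```

```text
[245.35178529 189.46306286] [376.38980548 168.69284349] [379.5573043 169.8486825]
units [-6.147  4.047  1.508] turn 0.1 t 2.2 j6 -47.8 F [-0.78  0.21  0.41] M [ 0.044 -0.037  0.033] pos [0.5562 0.2231 0.2307] [-1.7997e+02 -2.0000e-02  6.8510e+01] gap 0.0851
```

```bash
python3 -c "
from h import *
print(proj('top',[.5568,.2302,.1]),proj('top',[.5568-.0265,.2302+.0914,.133]))
im=cv2.imread('pics/top0.png');cv2.imwrite('pics/tz.png',cv2.resize(im[175:215,205:275],None,fx=10,fy=10,interpolation=cv2.INTER_NEAREST))"
```

```text
[247.55785907 191.90404061] [216.2095094  198.17338195]
```

View pics/tz.png

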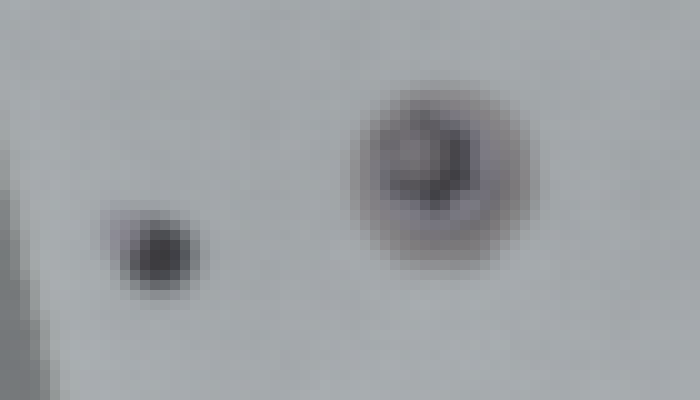

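>>> arm_command([
  [-1,-0.8,0.5,0,0],
  [-1,-1.6,1.0,0,0],
  [-1,-2.4,1.6,0,0],
  [-1,-3.2,2.1,0,0],
  [-1,-4.0,2.6,0,0],
])

```text
time: 2.82
tcp_pos: [0.6123, -0.0604, 0.2306]
eef_rot: [-179.9, -0.0, 68.4]
wrist_force: [0.3, 0.1, 0.5]
finger_gap: 0.0852
```

```bash
python3 -c "
from h import *
go(.647,-.209,.14,68)"
```

```text
units [-2.09   1.451  1.508] turn 0.08 t 2.83 j6 -75.2 F [0.35 0.09 0.53] M [ 0.03  -0.044 -0.018] pos [ 0.6123 -0.0604  0.2306] [-1.7993e+02 -1.0000e-02  6.8410e+01] gap 0.0852
```

>>> arm_command([
  [-1,-0.8,0.55,0.3,0],
  [-1,-1.6,1.1,0.7,0],
  [-1,-2.1,1.45,1.2,0.1],
  [-1,-2.1,1.45,1.5,0.1],
  [-1,-2.1,1.45,1.5,0.1],
])

```text
time: 3.45
tcp_pos: [0.6444, -0.2092, 0.1387]
eef_rot: [-179.7, -0.0, 67.8]
wrist_force: [-0.2, -0.7, 0.2]
finger_gap: 0.0854
```

```bash
python3 -c "
from h import *
im,T=snap('wrist','w2')
go(.647,-.209,.14,68)"
```

```text
units [0.007 0.023 0.003] turn -0.02 t 3.5 j6 -86.9 F [-0.01  0.87  0.35] M [ 0.034 -0.001  0.048] pos [ 0.6456 -0.2089  0.1402] [-1.7982e+02 -1.0000e-02  6.7900e+01] gap 0.0857
```

View pics/w2.png

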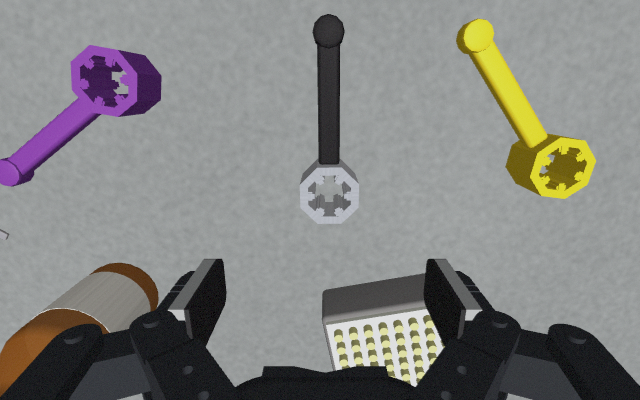

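Run:
```python
import cv2
im=cv2.imread('pics/w2_raw.png')
cv2.imwrite('pics/w2z.png',cv2.resize(im[150:235,285:375],None,fx=7,fy=7,interpolation=cv2.INTER_CUBIC))
```

```text
(no output)
```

View pics/w2z.png

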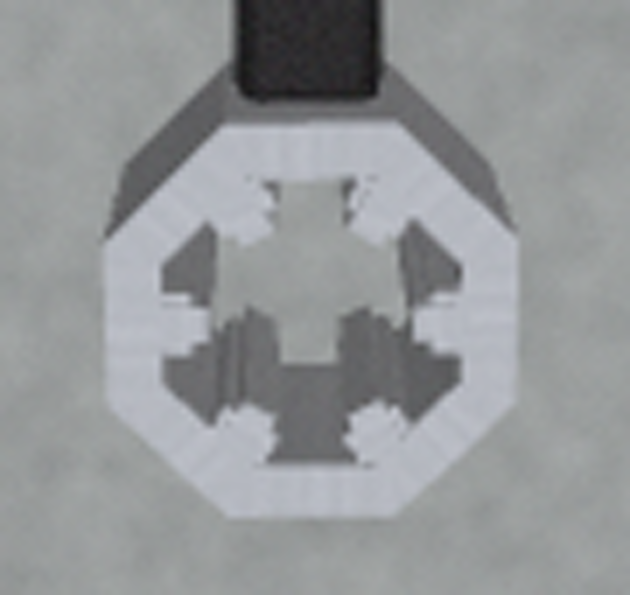

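Run:
```python
from h import *
np.set_printoptions(precision=4,suppress=True)
T=np.load('pics/w2_T.npy')
pts=[(105,240),(105,405),(228,518),(398,518),(518,402),(518,238),(402,123),(222,124)]
P=np.array([onz('wrist',(285+x/7,150+y/7),.036,T) for x,y in pts])[:,:2]
c=P.mean(0);print('hub',c)
d=P-c;print(np.hypot(*d.T),'expect',.022/np.cos(np.pi/8))
a=np.degrees(np.arctan2(d[:,1],d[:,0]));print((a-22.5)%45)
tip=onz('wrist',(328.5,30),.026,T)[:2];v=tip-c;print(tip,np.hypot(*v),np.degrees(np.arctan2(v[1],v[0])))
tb=np.linalg.inv(T)@np.array([c[0],c[1],.036,1]);print('in tool',tb)
yaw=np.degrees(np.arctan2(v[1],v[0]))-90
go(c[0],c[1],.06,yaw)
```

```text
hub [ 0.6457 -0.206 ]
[0.0239 0.0242 0.0241 0.0243 0.024  0.0238 0.0239 0.0238] expect 0.023812628406432668
[22.3393 22.6228 23.0517 23.4661 23.7007 23.9282 22.3479 23.7851]
[ 0.5388 -0.1635] 0.11507109258416127 158.34565019979496
in tool [0.0036 0.0006 0.1027 1.    ]
units [ 0.046 -0.011  1.336] turn -0.09 t 3.5 j6 -86.9 F [-0.01  0.87  0.35] M [ 0.034 -0.001  0.048] pos [ 0.6456 -0.2089  0.1402] [-179.82   -0.01   67.9 ] gap 0.0857
```

>>> arm_command([
  [-1,0.05,0,0.6,-0.1],
  [-1,0.05,0,1.2,-0.1],
  [-1,0.05,0,1.7,-0.1],
  [-1,0.05,0,2.1,-0.1],
  [-1,0.05,0,2.27,-0.1],
])

```text
time: 4.12
tcp_pos: [0.6461, -0.2051, 0.0035]
eef_rot: [-179.8, -0.0, 68.5]
wrist_force: [-0.0, 0.2, -0.7]
finger_gap: 0.0853
```

```bash
python3 -c "
from h import *
go(.6457,-.206,.004,68.2)
im,T=snap('wrist','w3')
go(.6457,-.206,.004,68.2)"
```

```text
units [-0.017 -0.001 -0.009] turn 0.05 t 4.12 j6 -87.1 F [-0.04  0.24 -0.71] M [-0.037  0.034 -0.047] pos [ 0.6461 -0.2051  0.0035] [-1.7978e+02 -1.0000e-02  6.8450e+01] gap 0.0853
units [-0.013  0.003 -0.022] turn 0.05 t 4.17 j6 -87.1 F [-0.41 -0.27 -1.39] M [ 0.023  0.035 -0.014] pos [ 0.6458 -0.2052  0.0027] [-1.7974e+02 -1.0000e-02  6.8440e+01] gap 0.0853
```

View pics/w3.png

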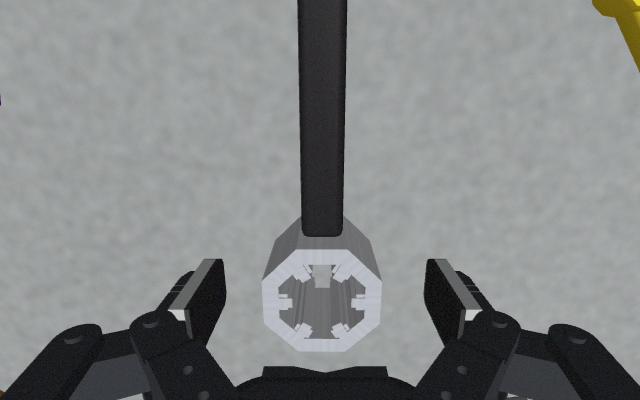

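>>> arm_command([
  [0,0,0,0,0],
  [0.2,0,0,0,0],
  [0.5,0,0,0,0],
  [1,0,0,0,0],
  [1,0,0,0,0],
], squeeze=40)

```text
time: 4.8
tcp_pos: [0.6467, -0.2056, 0.004]
eef_rot: [-179.9, -0.0, 68.4]
wrist_force: [0.3, 0.6, 7.1]
finger_gap: 0.0436
```

```bash
python3 -c "
from h import *
go(.6457,-.206,.004,68.2)
im,T=snap('wrist','w4')
go(.6457,-.206,.24,97.5)"
```

```text
units [-0.013 -0.013 -0.001] turn 0.05 t 4.8 j6 -87.1 F [0.27 0.57 7.11] M [0.104 0.124 0.002] pos [ 0.6467 -0.2056  0.004 ] [-1.7986e+02 -1.0000e-02  6.8430e+01] gap 0.0436
units [-0.012 -0.023 -3.934] turn -5.81 t 4.85 j6 -87.1 F [-0.08 -0.1   6.54] M [0.067 0.049 0.02 ] pos [ 0.6467 -0.2055  0.0039] [-1.7985e+02 -2.0000e-02  6.8430e+01] gap 0.0433
```

View pics/w4.png

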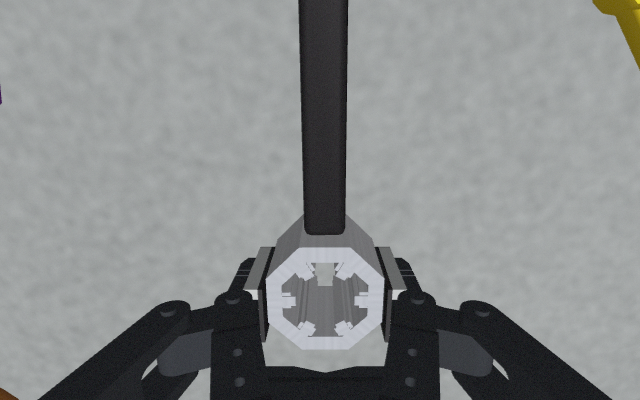

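>>> arm_command([
  [1,0,0,-0.3,0],
  [1,0,0,-0.9,0],
  [1,0,0,-1.7,0],
  [1,0,0,-2.5,-0.5],
  [1,0,0,-3.0,-1.5],
])

```text
time: 5.48
tcp_pos: [0.6478, -0.206, 0.1877]
eef_rot: [180.0, -0.0, 76.1]
wrist_force: [0.1, -0.2, -3.0]
finger_gap: 0.0433
```

```bash
python3 -c "
from h import *
np.set_printoptions(precision=4,suppress=True)
T=np.load('pics/w4_T.npy')
im=cv2.imread('pics/w4_raw.png')
cv2.imwrite('pics/w4z.png',cv2.resize(im[235:360,255:395],None,fx=5,fy=5,interpolation=cv2.INTER_CUBIC))
print((np.linalg.inv(T)@np.append(onz('wrist',(325.5,298.5),.036,T),1)))
go(.557,.230,.185,97.5)"
```

```text
[ 0.0001 -0.0018 -0.032   1.    ]
units [ 6.689 -3.218  0.044] turn -4.29 t 5.47 j6 -94.7 F [ 0.14 -0.23 -2.97] M [-0.032 -0.053  0.046] pos [ 0.6478 -0.206   0.1877] [179.96  -0.02  76.06] gap 0.0433
```

View pics/w4z.png

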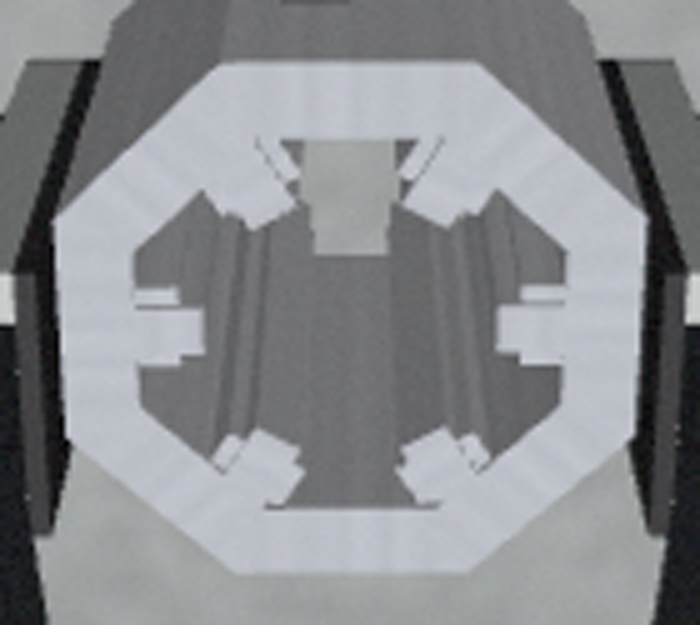

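```bash
python3 -c "
from h import *
np.set_printoptions(precision=4,suppress=True)
T=np.load('pics/w4_T.npy')
C=[(222,63),(478,63),(645,212),(633,438),(468,573),(238,573),(68,438),(55,215)]
P=np.array([np.linalg.inv(T)@np.append(onz('wrist',(255+x/5,235+y/5),.036,T),1) for x,y in C]);c=P.mean(0);print(c);d=P-c;print(np.hypot(d[:,0],d[:,1]))
a=np.degrees(np.arctan2(d[:,1],d[:,0]))%45-22.5;print(a)
R2=lambda a:np.array([[np.cos(np.radians(a)),np.sin(np.radians(a))],[np.sin(np.radians(a)),-np.cos(np.radians(a))]])
t=np.array([.5568,.2302])-R2(97.5)@c[:2];print(t)
go(t[0],t[1],.185,97.5)"
```

```text
[-0.0001 -0.0008 -0.032   1.    ]
[0.0238 0.0238 0.0237 0.0237 0.0241 0.0239 0.0237 0.0238]
[-0.1499 -0.1377 -2.327   1.5233 -0.0562 -0.6644 -1.3698  1.7222]
[0.5576 0.2304]
units [ 6.697 -3.211  0.044] turn -4.29 t 5.47 j6 -94.7 F [ 0.14 -0.23 -2.97] M [-0.032 -0.053  0.046] pos [ 0.6478 -0.206   0.1877] [179.96  -0.02  76.06] gap 0.0433
```

>>> arm_command([
  [1,0.8,-0.4,0,-0.8],
  [1,1.7,-0.8,0,-1.6],
  [1,2.55,-1.2,0,-2.4],
  [1,3.4,-1.6,0,-3.4],
  [1,4.3,-2.05,0,-4.3],
])

```text
time: 6.1
tcp_pos: [0.5899, 0.0755, 0.1886]
eef_rot: [179.9, 0.0, 97.7]
wrist_force: [1.7, 0.4, -2.9]
finger_gap: 0.0434
```

```bash
python3 -c "
from h import *
go(.5576,.2304,.185,97.5)"
```

```text
units [ 2.63  -0.188  0.06 ] turn 0.04 t 6.1 j6 -91.5 F [ 1.67  0.45 -2.93] M [ 0.031 -0.072 -0.014] pos [0.5899 0.0755 0.1886] [179.9    0.    97.69] gap 0.0434
```

>>> arm_command([
  [1,0.8,0,0.05,0],
  [1,1.6,-0.1,0.05,0],
  [1,2.3,-0.19,0.05,0],
  [1,2.63,-0.19,0.05,0],
  [1,2.63,-0.19,0.05,0.04],
])

```text
time: 6.72
tcp_pos: [0.5574, 0.2313, 0.1861]
eef_rot: [179.9, 0.0, 97.6]
wrist_force: [0.2, 0.2, -1.9]
finger_gap: 0.0435
```

```bash
python3 -c "
from h import *
snap('wrist','w5')
im,T=snap('scene','s5',(320,120,130,100),6)
go(.5576,.2304,.150,97.5)"
```

```text
units [ 0.014 -0.     0.597] turn -0.01 t 6.83 j6 -76.2 F [ 0.28  0.66 -2.85] M [ 0.003 -0.074  0.003] pos [0.5577 0.2296 0.1858] [1.799e+02 2.000e-02 9.747e+01] gap 0.0434
```

View pics/w5.png

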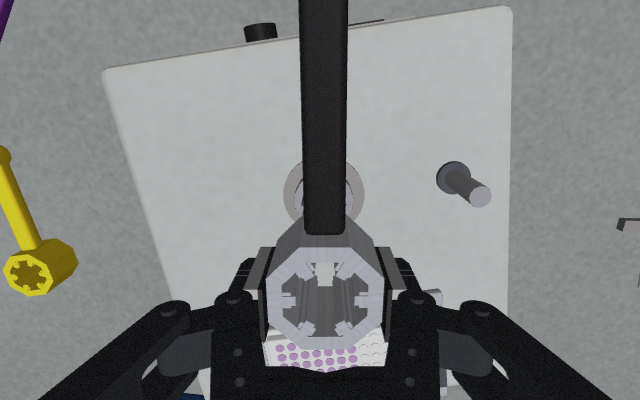

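View pics/s5.png

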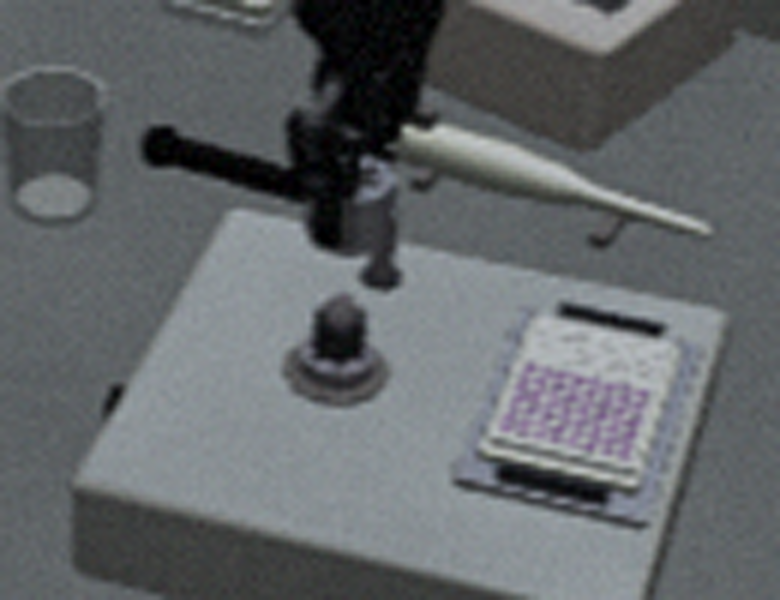

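>>> arm_command([
  [1,0.01,0,0.3,0],
  [1,0.01,0,0.5,0],
  [1,0.01,0,0.6,0],
  [1,0.01,0,0.65,0],
  [1,0.01,0,0.7,0],
])

```text
time: 7.45
tcp_pos: [0.5579, 0.2302, 0.1438]
eef_rot: [179.9, 0.0, 97.5]
wrist_force: [0.9, 0.7, -1.7]
finger_gap: 0.0431
```

```bash
python3 -c "
from h import *
go(.5576,.2304,.132,97.5)"
```

```text
units [ 0.003 -0.005  0.196] turn -0.01 t 7.45 j6 -76.1 F [ 0.87  0.71 -1.75] M [ 0.038 -0.042  0.022] pos [0.5579 0.2302 0.1438] [1.7988e+02 2.0000e-02 9.7470e+01] gap 0.0431
```

>>> arm_command([
  [1,0,0,0.04,0],
  [1,0,0,0.08,0],
  [1,0,0,0.12,0],
  [1,0,0,0.15,0],
  [1,0,0,0.15,0],
])

```text
time: 8.07
tcp_pos: [0.5578, 0.2302, 0.1346]
eef_rot: [179.9, 0.0, 97.5]
wrist_force: [-0.7, 0.6, -1.7]
finger_gap: 0.0435
```

```bash
python3 -c "
from h import *
go(.5576,.2304,.132,97.5)"
```

```text
units [ 0.004 -0.003  0.044] turn -0.01 t 8.07 j6 -76.1 F [-0.7   0.64 -1.67] M [-0.009 -0.02  -0.006] pos [0.5578 0.2302 0.1346] [1.7989e+02 3.0000e-02 9.7470e+01] gap 0.0435
```

>>> arm_command([
  [1,0,0,0.03,0],
  [1,0,0,0.06,0],
  [1,0,0,0.08,0],
  [1,0,0,0.08,0],
])

```text
time: 8.57
tcp_pos: [0.5577, 0.2302, 0.1297]
eef_rot: [179.9, 0.0, 97.5]
wrist_force: [0.0, 0.1, -2.8]
finger_gap: 0.0432
```

```bash
python3 -c "
from h import *
go(.5576,.2304,.132,97.5)"
```

```text
units [ 0.004 -0.002 -0.039] turn -0.01 t 8.57 j6 -76.1 F [ 0.02  0.14 -2.8 ] M [ 0.01  -0.04  -0.028] pos [0.5577 0.2302 0.1297] [1.7991e+02 3.0000e-02 9.7470e+01] gap 0.0432
```

>>> arm_command([
  [1,0,0,0.02,0],
  [1,0,0,0.04,0],
  [1,0,0,0.06,0],
  [1,0,0,0.06,0],
])

```text
time: 9.07
tcp_pos: [0.5577, 0.2301, 0.1259]
eef_rot: [179.9, 0.0, 97.5]
wrist_force: [-0.4, -0.3, -2.4]
finger_gap: 0.0434
```

```bash
python3 -c "
from h import *
go(.5576,.2304,.132,97.5)"
```

```text
units [ 0.005 -0.    -0.101] turn -0.01 t 9.07 j6 -76.1 F [-0.42 -0.35 -2.4 ] M [ 0.035 -0.025  0.03 ] pos [0.5577 0.2301 0.1259] [1.7992e+02 3.0000e-02 9.7470e+01] gap 0.0434
```

>>> arm_command([
  [1,0,0,0.03,0],
  [1,0,0,0.06,0],
  [1,0,0,0.09,0],
  [1,0,0,0.09,0],
])

```text
time: 9.57
tcp_pos: [0.5575, 0.2301, 0.1203]
eef_rot: [179.9, 0.0, 97.5]
wrist_force: [0.6, -0.3, -2.3]
finger_gap: 0.0437
```

```bash
python3 -c "
from h import *
go(.5576,.2304,.132,97.5)"
```

```text
units [ 0.005  0.002 -0.195] turn -0.01 t 9.57 j6 -76.1 F [ 0.65 -0.27 -2.32] M [-0.009 -0.037  0.056] pos [0.5575 0.2301 0.1203] [1.7995e+02 4.0000e-02 9.7470e+01] gap 0.0437
```

Through the teeth with no resistance. I'll carry on down to the collar, which should be at TCP z of about 0.104.

>>> arm_command([
  [1,0,0,0.05,0],
  [1,0,0,0.1,0],
  [1,0,0,0.15,0],
  [1,0,0,0.2,0],
  [1,0,0,0.2,0],
])

```text
time: 10.2
tcp_pos: [0.5573, 0.23, 0.108]
eef_rot: [180.0, 0.0, 97.5]
wrist_force: [-0.7, 0.6, -1.8]
finger_gap: 0.0434
```

```bash
python3 -c "
from h import *
go(.5576,.2304,.104,97.5)"
```

```text
units [0.006 0.005 0.066] turn -0.01 t 10.2 j6 -76.1 F [-0.73  0.56 -1.78] M [ 0.011 -0.019 -0.009] pos [0.5573 0.23   0.108 ] [1.7998e+02 5.0000e-02 9.7470e+01] gap 0.0434
```

>>> arm_command([
  [1,0,0,0.02,0],
  [1,0,0,0.04,0],
  [1,0,0,0.05,0],
  [1,0,0,0.06,0],
  [1,0,0,0.06,0],
])

```text
time: 10.82
tcp_pos: [0.5573, 0.23, 0.1043]
eef_rot: [180.0, 0.0, 97.5]
wrist_force: [-0.5, 0.6, -1.8]
finger_gap: 0.0435
```

```bash
python3 -c "
from h import *
go(.5576,.2304,.104,97.5)"
```

```text
units [0.006 0.006 0.005] turn -0.01 t 10.82 j6 -76.1 F [-0.52  0.57 -1.84] M [-0.039 -0.051 -0.013] pos [0.5573 0.23   0.1043] [1.7999e+02 5.0000e-02 9.7470e+01] gap 0.0435
```

>>> arm_command([
  [1,0,0,0.01,0],
  [1,0,0,0.02,0],
  [1,0,0,0.02,0],
])

```text
time: 11.2
tcp_pos: [0.5575, 0.23, 0.104]
eef_rot: [180.0, 0.0, 97.5]
wrist_force: [-1.6, -1.8, 5.0]
finger_gap: 0.0432
```

```bash
python3 -c "
from h import *
go(.5576,.2304,.104,97.5)"
```

```text
units [ 0.006  0.003 -0.001] turn -0.01 t 11.2 j6 -76.1 F [-1.55 -1.8   5.  ] M [-0.194  0.444  0.017] pos [0.5575 0.23   0.104 ] [1.7996e+02 4.0000e-02 9.7470e+01] gap 0.0432
```

>>> arm_command([
  [1,0,0,0,0.8],
  [1,0,0,0,1.6],
  [1,0,0,0,2.4],
  [1,0,0,0,3.2],
  [1,0,0,0,4],
])

```text
time: 11.82
tcp_pos: [0.5574, 0.2299, 0.104]
eef_rot: [179.9, 0.0, 77.4]
wrist_force: [-0.8, -0.7, -0.3]
finger_gap: 0.0432
```

```bash
python3 -c "
from h import *
go(.5576,.2304,.104,25.2)"
```

```text
units [0.009 0.001 0.001] turn 10.43 t 11.82 j6 -56.0 F [-0.77 -0.72 -0.31] M [-0.209  0.065  0.112] pos [0.5574 0.2299 0.104 ] [1.7995e+02 5.0000e-02 7.7370e+01] gap 0.0432
```

>>> arm_command([
  [1,0,0,0.01,0.8],
  [1,0,0,0.01,1.6],
  [1,0,0,0.01,2.4],
  [1,0,0,0.01,3.2],
  [1,0,0,0.01,4],
])

```text
time: 12.45
tcp_pos: [0.5573, 0.2295, 0.104]
eef_rot: [179.9, 0.1, 57.3]
wrist_force: [-3.2, -3.5, 4.8]
finger_gap: 0.0437
```

```bash
python3 -c "
from h import *
go(.5576,.2304,.104,25.2)"
```

```text
units [ 0.015 -0.003  0.   ] turn 6.41 t 12.45 j6 -35.9 F [-3.19 -3.51  4.76] M [-0.429  0.37   0.192] pos [0.5573 0.2295 0.104 ] [1.7993e+02 6.0000e-02 5.7270e+01] gap 0.0437
```

>>> arm_command([
  [1,-0.005,0,0,0.8],
  [1,-0.01,0,0,1.6],
  [1,-0.01,0,0,2.4],
  [1,-0.01,0,0,3.2],
  [1,-0.01,0,0,4],
])

```text
time: 13.08
tcp_pos: [0.557, 0.2292, 0.1041]
eef_rot: [179.9, 0.0, 37.2]
wrist_force: [-1.4, 0.3, -1.4]
finger_gap: 0.0436
```

```bash
python3 -c "
from h import *
snap('wrist','w6')
go(.5576,.2304,.104,25.2)"
```

```text
units [ 0.021 -0.01   0.001] turn 2.36 t 13.12 j6 -15.6 F [-0.39  0.41 -1.29] M [0.108 0.029 0.165] pos [0.5569 0.2292 0.1041] [1.7991e+02 3.0000e-02 3.7010e+01] gap 0.0434
```

View pics/w6.png

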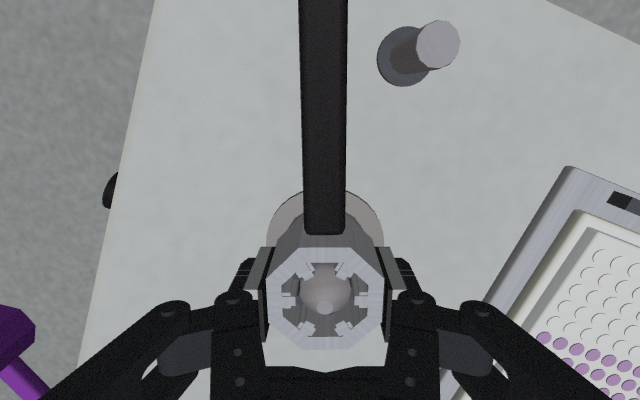

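>>> arm_command([
  [1,0,0,0.005,0.5],
  [1,0,0,0.005,1.0],
  [1,0,0,0.005,1.4],
  [1,0,0,0.005,1.7],
  [1,0,0,0.005,1.9],
])

```text
time: 13.75
tcp_pos: [0.5568, 0.2291, 0.104]
eef_rot: [179.9, 0.0, 27.5]
wrist_force: [-2.9, -0.6, 5.6]
finger_gap: 0.0431
```

```bash
python3 -c "
from h import *
go(.5576,.2304,.104,25.2)"
```

```text
units [ 0.022 -0.014  0.001] turn 0.45 t 13.75 j6 -6.1 F [-2.86 -0.57  5.57] M [-0.179  0.557  0.203] pos [0.5568 0.2291 0.104 ] [1.7991e+02 3.0000e-02 2.7470e+01] gap 0.0431
```

>>> arm_command([
  [1,0,0,0,0.15],
  [1,0,0,0,0.3],
  [1,0,0,0,0.3],
])

```text
time: 14.12
tcp_pos: [0.5567, 0.229, 0.104]
eef_rot: [179.9, 0.0, 26.0]
wrist_force: [-2.6, -1.4, 3.1]
finger_gap: 0.0436
```

```bash
python3 -c "
from h import *
go(.5576,.2304,.104,25.2)"
```

```text
units [ 0.023 -0.014 -0.   ] turn 0.15 t 14.12 j6 -4.6 F [-2.65 -1.39  3.07] M [-0.145  0.448  0.083] pos [0.5567 0.229  0.104 ] [1.7991e+02 4.0000e-02 2.5960e+01] gap 0.0436
```

>>> arm_command([
  [1,0,0,0,0.1],
  [1,0,0,0,0.2],
  [1,0,0,0,0.2],
])

```text
time: 14.5
tcp_pos: [0.5567, 0.229, 0.104]
eef_rot: [179.9, 0.0, 25.0]
wrist_force: [-1.8, -0.6, 3.6]
finger_gap: 0.0431
```

```bash
python3 -c "
from h import *
go(.5576,.2304,.104,25.2)
snap('wrist','w7')"
```

```text
units [ 0.022 -0.014  0.   ] turn -0.05 t 14.5 j6 -3.6 F [-1.79 -0.56  3.63] M [-0.147  0.402  0.125] pos [0.5567 0.229  0.104 ] [1.7991e+02 3.0000e-02 2.4960e+01] gap 0.0431
```

View pics/w7.png

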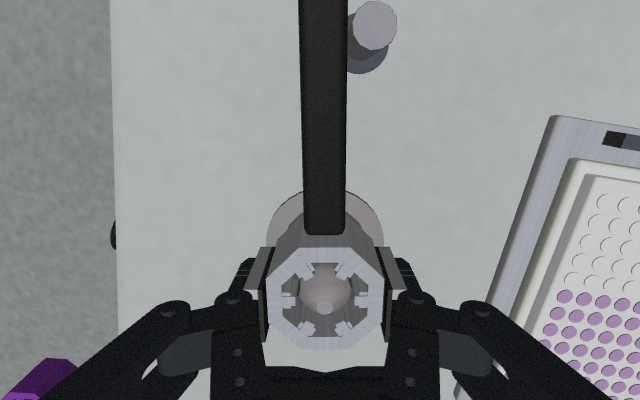

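>>> arm_command([
  [1,0,0,0,0.1],
  [1,0,0,0,0.2],
  [1,0,0,0,0.2],
])

```text
time: 14.92
tcp_pos: [0.5566, 0.229, 0.104]
eef_rot: [179.9, 0.0, 24.1]
wrist_force: [-3.4, -1.3, 4.6]
finger_gap: 0.0438
```

```bash
python3 -c "
from h import *
go(.5576,.2304,.104,25.2)"
```

```text
units [ 0.024 -0.015  0.   ] turn -0.23 t 14.93 j6 -2.7 F [-3.37 -1.26  4.61] M [-0.176  0.52   1.324] pos [0.5566 0.229  0.104 ] [1.7987e+02 4.0000e-02 2.4060e+01] gap 0.0438
```

>>> arm_command([
  [1,0,0,0,-0.06],
  [1,0,0,0,-0.06],
])

```text
time: 15.18
tcp_pos: [0.5567, 0.229, 0.104]
eef_rot: [179.9, 0.0, 24.3]
wrist_force: [-2.7, -1.0, 3.8]
finger_gap: 0.0431
```

```bash
python3 -c "
from h import *
go(.5576,.2304,.104,25.2)"
```

```text
units [ 0.023 -0.015  0.   ] turn -0.17 t 15.18 j6 -2.9 F [-2.65 -1.02  3.78] M [-0.125  0.452  0.662] pos [0.5567 0.229  0.104 ] [1.7988e+02 4.0000e-02 2.4340e+01] gap 0.0431
```

>>> arm_command([
  [0.3,0,0,0,0],
  [-0.2,0,0,0,0],
  [-0.6,0,0,0,0],
  [-0.6,0,0,0,0],
])

```text
time: 15.68
tcp_pos: [0.5569, 0.2291, 0.104]
eef_rot: [179.9, 0.0, 24.3]
wrist_force: [0.4, -0.3, -0.5]
finger_gap: 0.0686
```

```bash
python3 -c "
from h import *
go(.5576,.2304,.104,25.2)
snap('wrist','w8')"
```

```text
units [ 0.019 -0.015 -0.001] turn -0.18 t 15.68 j6 -2.9 F [ 0.43 -0.3  -0.48] M [-0.027 -0.03   0.012] pos [0.5569 0.2291 0.104 ] [1.7989e+02 2.0000e-02 2.4300e+01] gap 0.0686
```

View pics/w8.png

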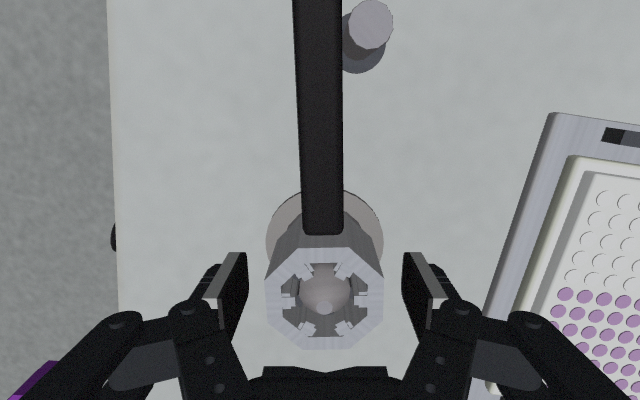

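>>> arm_command([
  [-0.6,0,0,-0.15,0],
  [-0.6,0,0,-0.5,0],
  [-0.6,0,0,-1.0,0],
  [-0.6,0,0,-1.7,0],
  [-1,0,0,-2.0,0],
])

```text
time: 16.35
tcp_pos: [0.558, 0.2298, 0.227]
eef_rot: [179.9, -0.2, 24.3]
wrist_force: [0.1, 0.3, 1.2]
finger_gap: 0.0838
```

>>> arm_command([
  [-1,0,0,0,0],
])

```text
time: 16.48
tcp_pos: [0.5586, 0.23, 0.2282]
eef_rot: [179.9, -0.4, 24.3]
wrist_force: [1.0, -1.0, -1.0]
finger_gap: 0.0856
```

```bash
python3 -c "
from h import *
im,T=snap('wrist','w9')
go(.5576,.2304,.104,25.2)
cv2.imwrite('pics/w9z.png',cv2.resize(im[20:240,260:440],None,fx=3.5,fy=2.7,interpolation=cv2.INTER_CUBIC))
"
```

```text
units [-0.014 -0.017  2.055] turn -0.18 t 16.52 j6 -2.9 F [0.31 0.67 0.21] M [-0.07  -0.     0.049] pos [0.5581 0.2298 0.2273] [179.88  -0.29  24.3 ] gap 0.0854
```

View pics/w9.png

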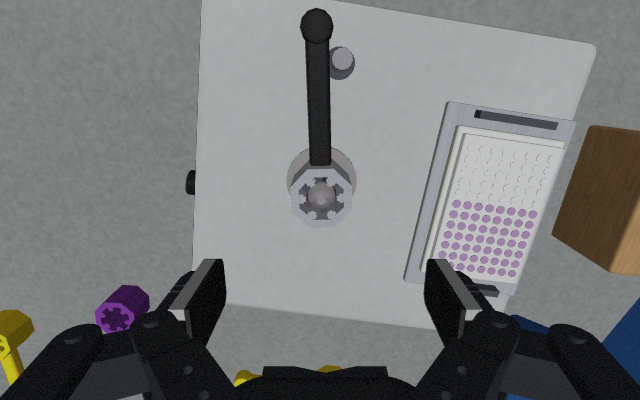

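View pics/w9z.png

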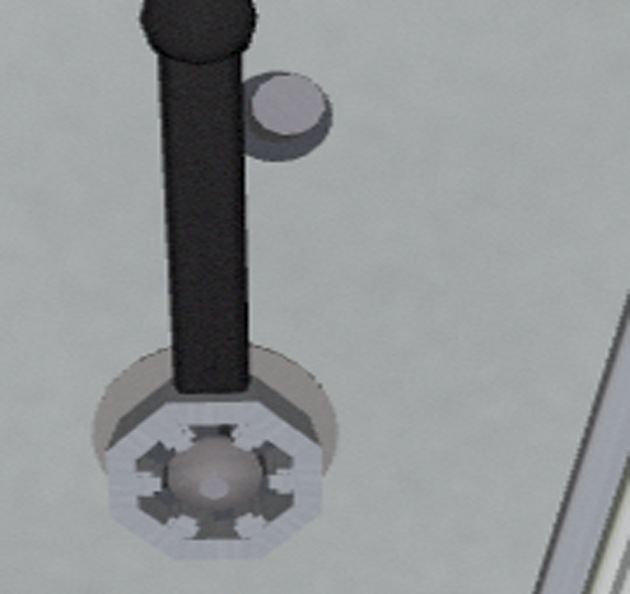

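```bash
python3 -c "
from h import *
np.set_printoptions(precision=4,suppress=True)
T=np.load('pics/w9_T.npy')
f=lambda x,y,z:onz('wrist',(260+x/3.5,20+y/2.7),z,T)[:2]
pc=f(288,104,.133);pl=f(251,106,.133);pr=f(326,106,.133);print('post',pc,'dia',np.hypot(*(pr-pl)))
a1=f(246,340,.126);a2=f(242,70,.126);u=(a2-a1)/np.hypot(*(a2-a1));n=np.array([u[1],-u[0]])
l1=f(174,340,.126)
print('arm w',(l1-a1)@n,'edge->post centre',(pc-a1)@n,'(7=contact) arm angle',np.degrees(np.arctan2(u[1],u[0])))
hc=f((108+322)/2,(402+558)/2,.136);print('hub',hc); v=pc-np.array(hc);print(np.hypot(*v),np.degrees(np.arctan2(v[1],v[0])))
tip=f(199,25,.126);w=tip-hc;print('lever ang',np.degrees(np.arctan2(w[1],w[0])),np.hypot(*w))
"
```

```text
post [0.5306 0.3213] dia 0.01384194892013448
arm w -0.014713388143062379 edge->post centre 0.008241948539441714 (7=contact) arm angle 115.2225452150462
hub [0.5565 0.2305]
0.09442122319299785 105.9294568363889
lever ang 115.65217249738713 0.11161648686182545
```

The lever is seated. The image gives an arm angle of 115.2–115.7° and a possible sub-millimetre gap to the post, which is too small to rule out. I'll check by nudging the arm lightly with the shut fingers.

```bash
python3 -c "
from h import *
go(.4994,.2808,.200,24.3)
go(.4994,.2808,.108,24.3)"
```

```text
units [-0.545 -1.178  0.45 ] turn -0.0 t 16.52 j6 -2.9 F [0.31 0.67 0.21] M [-0.07  -0.     0.049] pos [0.5581 0.2298 0.2273] [179.88  -0.29  24.3 ] gap 0.0854
units [-0.552 -1.181  1.983] turn -0.0 t 16.52 j6 -2.9 F [0.31 0.67 0.21] M [-0.07  -0.     0.049] pos [0.5581 0.2298 0.2273] [179.88  -0.29  24.3 ] gap 0.0854
```

>>> arm_command([
  [1,-0.3,-0.6,0,0],
  [1,-0.55,-1.18,0,0],
  [1,-0.55,-1.18,0.2,0],
  [1,-0.55,-1.18,0.5,0],
  [1,-0.55,-1.18,0.5,0],
], squeeze=20)

```text
time: 17.15
tcp_pos: [0.4983, 0.2794, 0.1942]
eef_rot: [179.8, -0.0, 24.3]
wrist_force: [-0.3, -0.7, 0.2]
finger_gap: 0.0001
```

>>> arm_command([
  [1,0,0,0,0],
  [1,0,0,0.4,0],
  [1,0,0,0.8,0],
  [1,0,0,1.2,0],
  [1,0,0,1.45,0],
])

```text
time: 17.77
tcp_pos: [0.4986, 0.2788, 0.1064]
eef_rot: [179.8, 0.0, 24.2]
wrist_force: [-0.6, -0.9, -0.7]
finger_gap: -0.0
```

```bash
python3 -c "
from h import *
go(.4994,.2808,.108,24.3)
snap('wrist','w10')"
```

```text
units [ 0.026 -0.025 -0.027] turn -0.02 t 17.77 j6 4.0 F [-0.56 -0.87 -0.74] M [ 0.013 -0.04  -0.016] pos [0.4986 0.2788 0.1064] [1.7984e+02 1.0000e-02 2.4220e+01] gap -0.0
```

View pics/w10.png

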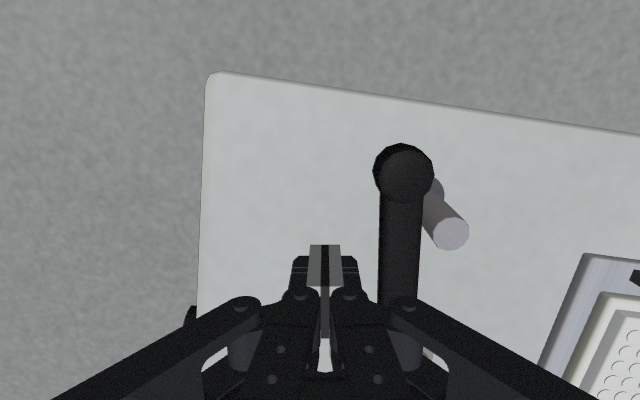

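>>> arm_command([
  [1,0.04,0,0,0],
  [1,0.08,0,0,0],
  [1,0.12,0,0,0],
  [1,0.15,0,0,0],
  [1,0.15,0,0,0],
])

```text
time: 18.45
tcp_pos: [0.5062, 0.2823, 0.1052]
eef_rot: [179.8, 0.1, 24.2]
wrist_force: [0.1, 0.6, 0.8]
finger_gap: -0.0001
```

```bash
python3 -c "
from h import *
go(.4994,.2808,.108,24.3)
snap('wrist','w11',(240,130,260,200),3)"
```

```text
units [-0.114 -0.025 -0.047] turn -0.02 t 18.45 j6 4.0 F [0.08 0.59 0.84] M [0.032 0.026 0.022] pos [0.5062 0.2823 0.1052] [1.7984e+02 1.0000e-01 2.4220e+01] gap -0.0001
```

View pics/w11.png

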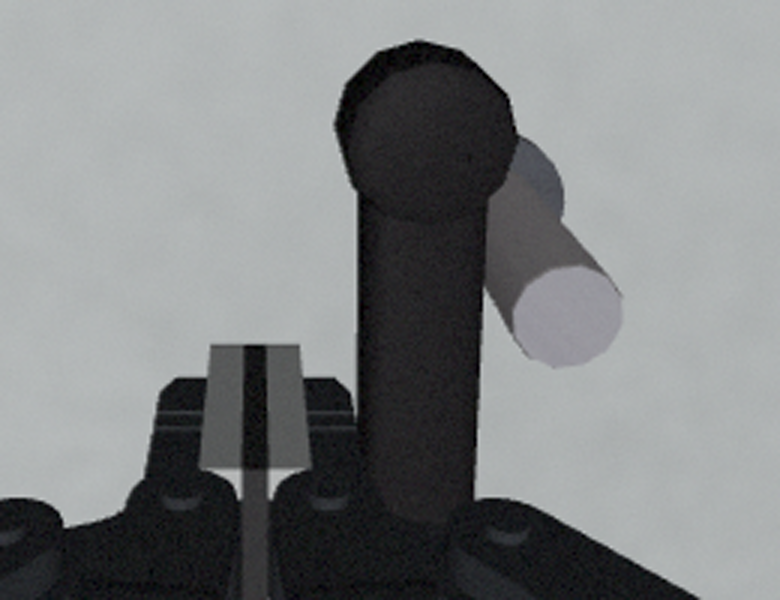

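>>> arm_command([
  [1,0.02,0,-0.03,0],
  [1,0.04,0,-0.03,0],
  [1,0.04,0,-0.03,0],
])

```text
time: 18.88
tcp_pos: [0.5077, 0.283, 0.1068]
eef_rot: [179.8, 0.2, 24.2]
wrist_force: [-2.2, 0.1, 1.7]
finger_gap: -0.0
```

```bash
python3 -c "
from h import *
go(.4994,.2808,.108,24.3)"
```

```text
units [-0.142 -0.023 -0.02 ] turn -0.02 t 18.88 j6 4.0 F [-2.17  0.12  1.66] M [-0.122  0.414 -0.003] pos [0.5077 0.283  0.1068] [179.84   0.18  24.22] gap -0.0
```

>>> arm_command([
  [1,0.01,0,0,0],
  [1,0.02,0,0,0],
  [1,0.02,0,0,0],
])

```text
time: 19.25
tcp_pos: [0.5078, 0.2831, 0.1066]
eef_rot: [179.8, 0.3, 24.2]
wrist_force: [-5.5, -1.7, 4.2]
finger_gap: -0.0003
```

```bash
python3 -c "
from h import *
go(.4994,.2808,.108,24.3)"
```

```text
units [-0.144 -0.023 -0.022] turn -0.01 t 19.25 j6 3.9 F [-5.5  -1.67  4.22] M [-0.264  0.85   0.051] pos [0.5078 0.2831 0.1066] [179.84   0.31  24.23] gap -0.0003
```

The force rises with no travel, so the arm is up against the post. Backing off now.

>>> arm_command([
  [1,-0.1,0,0,0],
  [1,-0.25,0,0,0],
  [1,-0.3,0,-0.4,0],
  [1,-0.3,0,-1.2,0],
  [1,-0.3,0,-2.0,0],
])

```text
time: 19.88
tcp_pos: [0.4914, 0.276, 0.2277]
eef_rot: [179.8, 0.3, 24.2]
wrist_force: [0.8, 0.2, -0.3]
finger_gap: 0.0
```

```bash
python3 -c "
from h import *
go(.5586,.230,.228,24.3)"
```

```text
units [ 0.707  1.159 -0.006] turn -0.02 t 19.88 j6 4.1 F [ 0.76  0.2  -0.25] M [ 0.004 -0.017 -0.011] pos [0.4914 0.276  0.2277] [179.83   0.34  24.22] gap 0.0
```

>>> arm_command([
  [1,0.4,0.6,0,0],
  [1,0.7,1.16,0,0],
  [1,0.7,1.16,0,0],
  [1,0.7,1.16,0,0],
])

```text
time: 20.38
tcp_pos: [0.5575, 0.2297, 0.2273]
eef_rot: [179.8, 0.4, 24.2]
wrist_force: [-0.2, -0.2, 0.6]
finger_gap: -0.0005
```

```bash
python3 -c "
from h import *
im,T=snap('wrist','w12')
cv2.imwrite('pics/w12z.png',cv2.resize(im[20:240,260:440],None,fx=3.5,fy=2.7,interpolation=cv2.INTER_CUBIC))
snap('scene','s12',(320,120,130,100),6)
go(.5586,.230,.228,24.3)"
```

```text
units [ 0.019  0.012 -0.01 ] turn -0.01 t 20.48 j6 -2.8 F [ 0.43  0.12 -0.89] M [ 0.024  0.01  -0.04 ] pos [0.5573 0.2302 0.2274] [179.84   0.38  24.26] gap -0.0001
```

View pics/w12z.png

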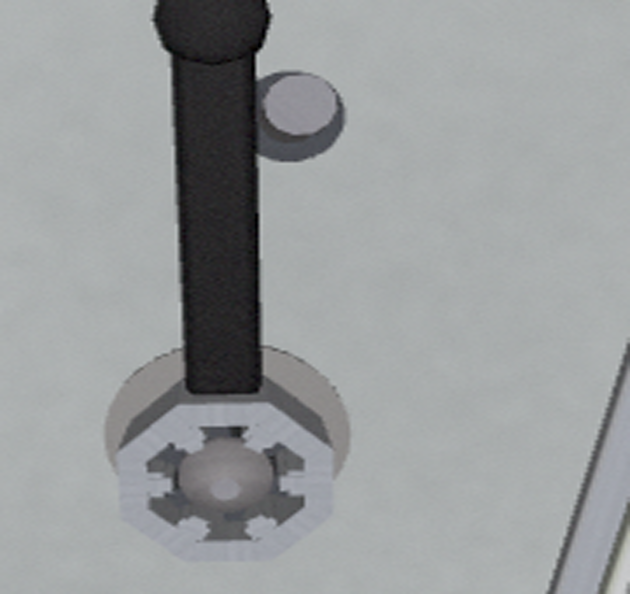

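View pics/s12.png

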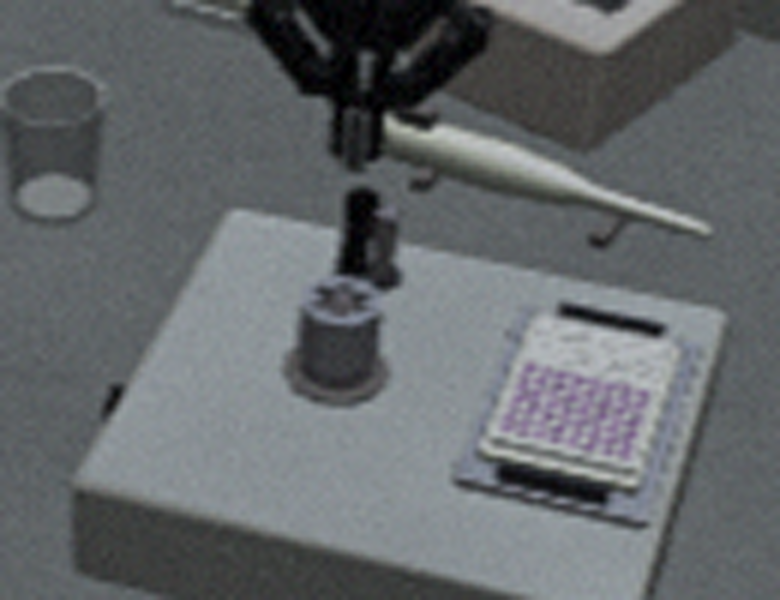

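The lever is seated on the collar and against the post, the plate looks unmoved, and the gripper is clear.

```bash
python3 -c "
from bench import job
print(job.hand_in())"
```

```text
the job is handed in; nothing more can be done
None
```

The lever with the six-grooved bore is on the splined spindle, home on its collar, and resting against the lock post. The job was handed in at about 20.5 s, with the robot touching nothing.

**Fit:** I read the tooth angle from the wrist camera and lowered the lever pointing 171° from the shaker's x, over the front and 81° short of the post's direction. It went through the teeth without resistance. Force first rose at the height where the hub should meet the collar.

**Swing:** I turned it clockwise until the moment jumped to 1.3 N m, about 14 N at the post, then eased off and let go.

**Last checks:**
- **Against the post:** a light push on the arm gave rising force, up to about 6 N, with only about 0.1 mm of travel. I take that as contact.
- **Disagreement:** before that push, the camera measured 115.2–115.7° in the world frame against 115.2° expected, and suggested a gap of about 1 mm at the post. The view after the push looked the same, so I put the gap down to image error.
- **Plate and bench:** the microplate looked unmoved in the last scene view. I did not compare every other bench object before and after, but the only other contact was the fingers meeting the bench or pressing the lever onto it (about 7 N) during the grasp.

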